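# Uncover the bin-release lock, key it and hold it turned

### The arm

A 6-joint arm with a two-finger parallel gripper is mounted at the origin on the work surface. World frame = base frame: x ahead of the robot, y to its left, z up, the work surface at z = 0. Lengths are in mm, angles in rad, forces in N, time in s.
With the tool pointing down it reaches from about 350 to 875 mm from the base axis. Payload 4.2 kg.
Tool frame: the origin (TCP) lies at the very end of the fingers, on their centre line; the grasp point (between the pads) lies 19 mm behind it (arm.pinch_z is the distance from the TCP to the grasp point, in mm); x points along the fingers, y is the direction in which the jaws open and shut, and the axes are right-handed (so a half turn about x gives the same grasp; the last joint's range is limited). The gripper opens to 85 mm and grips with 20 to 120 N. Pads are 22 mm wide; open, the fingers measure 114 mm over their backs; the gripper's body (76 mm by 85 mm) begins 54 mm behind the grasp point. The pads swing forward as they close: fully open they stand 13 mm farther back than shut.
Start: joints at [1.51, 0.385, 0.008, 0, -1.194, -0.259], TCP at [196.453, 593.3, 231.312] pointing down, gripper open.
Joint ranges: [-3.14, 3.14], [-1.21, 2.06], [-1.07, 1.41], [-3.16, 2.05], [-2.99, -0.16], [-3.1, 3.1]. Speed limits (rad/s): [2.79, 2.79, 3.14, 3.14, 3.14, 3.14].

### API

Orientations are given as a unit quaternion [x, y, z, w].
In Python, from bench import arm gives the robot as it stands.
- The arm moves only by the tool drive_tool, never from a script. Its argument "motion" is a list of rows, each a list of 4 numbers: the shift along the tool's x, y, z in mm, then the turn about the tool's x in degrees. In form: [[dx, dy, dz, spin], ...]. A call has 1 to 10 rows; each row shifts and turns the commanded pose from where the row before left it, along the tool's axes as they then stand; what a row does not reach is not made up. A row lasts 1/12 s, in which the tool goes at most 41.7 mm and 7.16 degrees, less where a joint would pass 70% of its speed; a pose out of reach is approached as far as the arm can. A call with a gripper value outside its range is refused whole. "grip" is the finger opening in mm, from 0 to 85.4, set as the call begins (left out, the last holds). The fingers move at their own pace and stop on an object; the grip force is fixed at half the most. Time passes only in rows, so rows that do not move let the fingers close. It gives the time, the measured TCP pose, the force and the opening at its end, in the units of the state.
- arm.read_state(): the state, without advancing time (a new reading comes with each control period).
- arm.get_image(name): name is "side" or "top"; returns the picture (400x640x3 uint8, red, green, blue); there is no depth.
- arm.calibration(name): a dict with "K" (3x3 intrinsics, pixels), "eye" and "attitude" of the camera in the world. Camera axes: x right, y up, looking along -z (the intrinsics and any distortion apply to the point x, -y, -z); pixel columns grow to the right and rows downward; lengths in mm; the calibration is good to about 2 mm. A picture is of the moment at which its call begins. calibration takes no time and is no camera call.
- arm.job_done(): hands the job in, once; it reports no verdict.
The state is a dict: "clock": time; "joints": joint angles; "joint_vel": joint speeds; "joint_efforts": joint torques, N m; "position": TCP position; "ee_rot": TCP orientation; "contact_force": force on the tool from outside, world axes, zero at the start; "wrist_torque": the same for the moment, N m; "gripper_width": finger opening in mm.
Only numpy, scipy, OpenCV 4.12 (cv2) and the standard library are available. Lean on these libraries where they do the work, as an engineer would, in place of code of your own. Each camera call takes 0.05 s, during which the arm holds its last target. There are 200 camera calls.

### The job

Take the bushing sleeve off the keyhole of the release box and stand it on the slab in line between the ramekin and the deep socket, about midway. Then take the key from its wooden stand, work it down past the sticky pins until its collar is fully home on the box, turn it a quarter turn clockwise (seen from above) to its stop, and finish while still gripping the key and holding it turned against the spring, so that the bin stays released. Leave the ramekin, socket, heel brake and kingpin where they are.

Things in the scene. Friction and masses are not known exactly. Their poses are not given: they have to be found in the camera images.
- lock_mouth (a point): Centre of the keyhole in the box's top face, 55 mm above the slab. z up. The keyhole is a straight slot 25 mm long along this frame's x, 10 mm wide along its y, with a 3 mm lead-in chamfer, through the 7 mm plate. The key can only turn once its bit is wholly under the plate (collar within 3 mm of the top face), and cannot come out while turned.
- plug (a joint): Turn of the lock plug, rad: 0 = at rest, slot in line with the keyhole; grows clockwise seen from above; stop at 1.52 (a quarter turn). A spring turns it back when let go: 0.013 N m at rest, 0.05 N m at the stop. The key has about 0.1 rad of play in the plug and must turn that much further than the plug.
- key_grip (a point): Centre of the bow (flat upright grip) of the steel key, which at first stands upright in its stand. z runs up along the key's axis. Bow 32 mm wide along x, 10 mm thick along y, 40 mm high (this point half-way up); grasp it across the 10 mm. The collar's underside is 26 mm below this point. The key is the same after half a turn about z.
- key_collar (a point): Point on the key's axis at the underside of its round collar (28 mm diameter, 6 mm high), which rests on the stand's top at first and on the top face of the release box when fully home; same axes as key_grip.
- stand: Fixed wooden key stand 60 x 60 x 40 mm high, origin at the centre of its underside, z up; the slot in its top, 26 x 11 mm and 32 mm deep, is long along x.
- sleeve: The bushing sleeve: bronze tube, outer diameter 36 mm, bore 26 mm, 44 mm high; origin at the centre of its lower end, z along its axis. It stands upright on the release box round the keyhole at first.
- sleeve_mid (a point): Centre of the bushing sleeve, half-way up (22 mm above its lower end). About 120 g.
- ramekin: White ceramic ramekin, a cup of 64 mm rim diameter, 42 mm high, on the slab; origin at the centre of its underside. The deep socket stands 190 mm from it along its y axis.
- socket: Black steel deep socket standing upright, 30 mm diameter, 60 mm high; origin at the centre of its underside.
- between (a point): Point fixed to the ramekin's frame on the line from ramekin to socket, 98 mm from the ramekin's centre (midway across the gap) and 22 mm above the slab; its y axis points to the socket. The sleeve's centre belongs here.
- brake: Bystander: red rubber heel brake standing on the slab, 50 mm diameter, 44 mm high with its stud; origin at the centre of its underside.
- kingpin: Bystander: chrome kingpin bolt standing on its head, head 24 mm diameter, 57 mm high; origin at the centre of its underside.
- key: The key as a whole, about 90 g; origin and axes as key_collar. Below the collar: a round shank of 7 mm diameter for 10 mm, then the bit, 22 mm along x, 7 mm along y, 14 mm high, round-nosed below; its foot is 24 mm below the collar's underside.
- lock: Fixed grey release box with a steel top plate, 100 x 100 x 55 mm high; origin at the centre of its underside. Under the 7 mm top plate is a brass plug with a slot 24 x 9 mm, from 9 to 31 mm below the top face, in line with the keyhole at rest.
- lock_pins (a point): Point on the keyhole's axis 16 mm below the top face. Two rounded sprung pins stick out of the plug slot's sides here, 14 and 18 mm below the top face; each takes roughly 4 to 12 N of downward push on the key to pass. They are sticky; rocking the key a few degrees about its axis while pressing helps.
There are look-alikes about, which are no part of the job. What is shaped like the key but orange or pink is not meant. There is more than one size of the sleeve; the job needs the larger.

How it is judged:
By the outcome, as a careful person would: the job done as asked, in the order asked, and still so for the second after the job is handed in, while the arm keeps its last pose, push and grip.
It also fails if it takes over 59 s, if anything falls off the work surface, if the arm or the gripper's body presses on something with over 40 N, if the wrist force passes 120 N, or if a joint passes its speed limit or range.

## Working session

There is one attempt and no reset: what is moved stays moved. The work goes in short steps, Python scripts to look and compute and a tool call to move; the robot and the scene stay as the last step left them, time stands still between calls to the robot, and variables do not carry over. Pictures are saved under pics/ and viewed, about 8 in all and at most 12, crops included, and the job is handed in when it is done.

Besides the shell and the picture viewer there is one more tool, called after "Call:" as name([rows], argument=value, ...), one row to a line, values as JSON. drive_tool: Moves the arm, as the interface text tells. Its arguments: {"type":"object","properties":{"motion":{"type":"array"},"grip":{"type":"number"}},"required":["motion"]}

```bash
ls; mkdir -p pics; python3 - <<'E'
from bench import arm
import cv2,numpy as np
s=arm.read_state();print(s)
for n in("side","top"):
    im=arm.get_image(n);cv2.imwrite(f"pics/{n}0.png",im[:,:,::-1]);print(n,arm.calibration(n))
E
```

```text
pics
{'clock': 0.0, 'joints': array([ 1.50958753e+00,  3.85585950e-01,  6.60042637e-03, -5.17238293e-04,
       -1.19401477e+00, -2.58589435e-01]), 'joint_vel': array([-4.95245549e-04, -1.45689037e-03, -7.13967311e-05,  1.81529688e-03,
       -3.14217385e-04,  7.87917654e-04]), 'joint_efforts': array([-1.08749988e-03, -3.92288303e+01,  1.88398898e+01,  4.18604761e+00,
       -4.69316772e-03, -5.01479050e-06]), 'position': array([196.28298506, 592.74594254, 230.1912093 ]), 'ee_rot': array([-0.69798291,  0.11344327,  0.69816764,  0.11185892]), 'contact_force': array([-0.10906962, -0.20757734, -1.34253641]), 'wrist_torque': array([-0.01707186,  0.00892039,  0.01684577]), 'gripper_width': 85.3654201417771}
side {'K': array([[457.29249845,   0.        , 331.59754442],
       [  0.        , 457.29249845, 196.9308359 ],
       [  0.        ,   0.        ,   1.        ]]), 'eye': array([ 273.399649  , -644.08348823,  940.54195144]), 'attitude': array([ 0.33360398, -0.06607642, -0.18860753,  0.92128687])}
top {'K': array([[395.49165438,   0.        , 320.5361286 ],
       [  0.        , 395.49165438, 196.81467589],
       [  0.        ,   0.        ,   1.        ]]), 'eye': array([430.4701285 ,  45.99073761, 910.92316011]), 'attitude': array([-0.04878176,  0.05343191,  0.71571156, -0.69463828])}
```

View pics/top0.png

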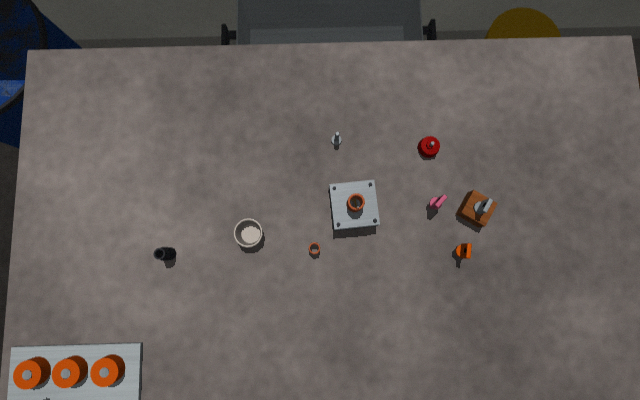

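View pics/side0.png

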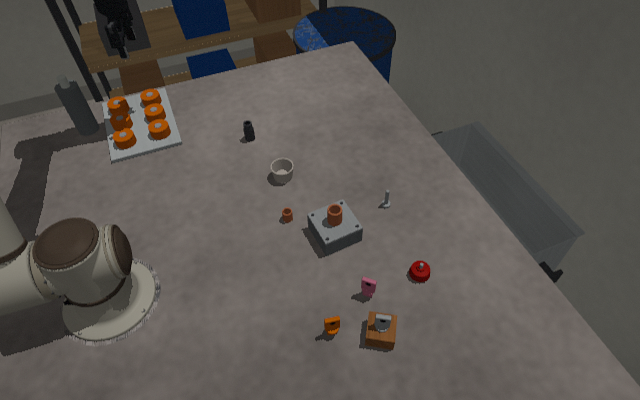

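The top view shows the box with sleeve at (356,203), the steel key on its stand at (482,207), the ramekin at (249,234) and the socket at (160,253). The small sleeve is at (315,249), and the pink and orange decoys are at (437,202) and (463,251). The side view agrees.

```bash
cat > h.py <<'E'
from bench import arm
import cv2,numpy as np
from scipy.spatial.transform import Rotation as R
C={n:arm.calibration(n) for n in("side","top")}
def cast(n,u,v,z):
    c=C[n];d=np.linalg.inv(c["K"])@[u,v,1];d=R.from_quat(c["attitude"]).apply([d[0],-d[1],-d[2]])
    return c["eye"]+d*(z-c["eye"][2])/d[2]
def proj(n,p):
    c=C[n];q=R.from_quat(c["attitude"]).inv().apply(np.array(p)-c["eye"]);q=c["K"]@[q[0],-q[1],-q[2]];return q[:2]/q[2]
def snap(n,name):
    im=arm.get_image(n)[:,:,::-1].copy();cv2.imwrite(f"pics/{name}.png",im);return im
def crop(im,u,v,w,h,k):
    return cv2.resize(im[v:v+h,u:u+w],None,fx=k,fy=k,interpolation=cv2.INTER_CUBIC)
E
python3 - <<'E'
from h import *
t=cv2.imread("pics/top0.png");s=cv2.imread("pics/side0.png")
a=crop(t,325,170,80,75,5);b=crop(t,450,180,60,75,5)
c=crop(s,300,190,80,75,5);d=crop(s,350,295,60,75,5)
cv2.imwrite("pics/c0.png",np.vstack([np.hstack([a,b]),np.hstack([c,d])])[:, :])
# dark+bright objects
for n,im,r,z,f in (("top",t,(225,212,50,45),42,"ram"),("side",s,(265,150,35,40),42,"ram")):
    u,v,w,h=r;g=im[v:v+h,u:u+w].min(2);_,m=cv2.threshold(g,0,255,cv2.THRESH_OTSU)
    cs=max(cv2.findContours(m,0,1)[0],key=cv2.contourArea);e=cv2.fitEllipse(cs);print(f,n,e,cast(n,e[0][0]+u,e[0][1]+v,z))
for n,im,r in(("top",t,(145,240,40,30)),("side",s,(237,112,25,35))):
    u,v,w,h=r;g=im[v:v+h,u:u+w].max(2);print(n);print(g[::1,::1] if 0 else '')
    m=(g<50).astype(np.uint8);cs=max(cv2.findContours(m,0,1)[0],key=cv2.contourArea);print("sock",cv2.boundingRect(cs),r,cv2.minAreaRect(cs))
for p,n,z in(((356,203),"top",99),((335,210),"side",99),((482,207),"top",80),((383,322),"side",80)):print(p,n,cast(n,*p,z))
cv2.imwrite("pics/c1.png",np.hstack([crop(t,140,210,125,65,4),crop(s,235,110,70,80,4)[:260]]))
E
```

```text
ram top ((22.49862289428711, 20.124286651611328), (27.21165657043457, 28.04163360595703), 42.32337951660156) [483.58789687 200.58474436  42.        ]
ram side ((17.0, 19.5), (39.91123962402344, 46.57622146606445), 0.0) [477.75760383 186.41719153  42.        ]
top

sock (10, 8, 21, 19) (145, 240, 40, 30) ((20.0, 17.0), (18.0, 20.0), 90.0)
side

sock (7, 9, 11, 21) (237, 112, 25, 35) ((11.391890525817871, 18.85135269165039), (20.2210750579834, 9.370742797851562), 80.53767395019531)
(356, 203) top [533.56417186 -34.17320653  99.        ]
(335, 210) side [536.19897183 -38.14115888  99.        ]
(482, 207) top [ 519.52406453 -302.68028107   80.        ]
(383, 322) side [ 517.71195878 -322.70060283   80.        ]
```

View pics/c0.png

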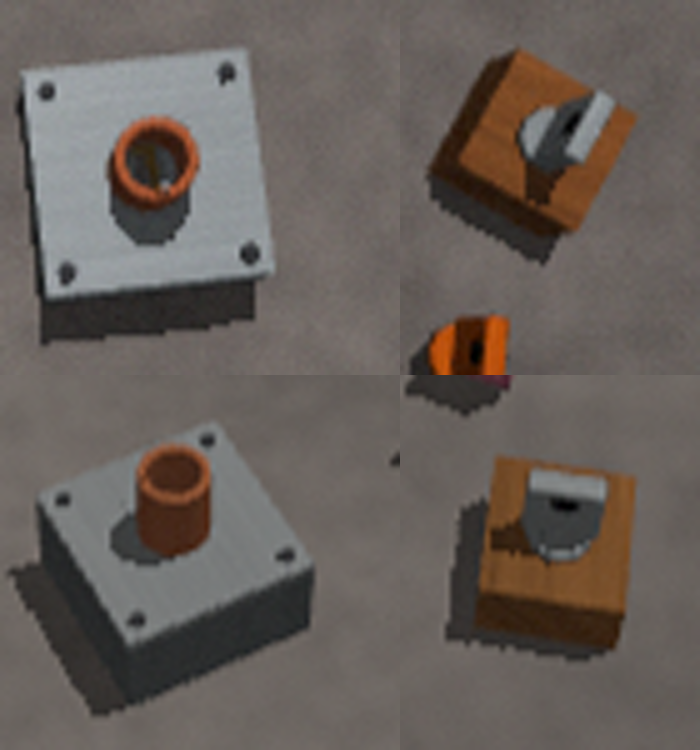

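View pics/c1.png

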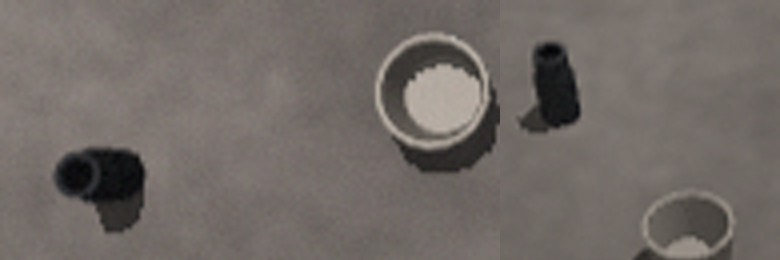

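The crops show, in native top-view pixels: sleeve rim centre about (355.8,202.4), box corners, bow top about (488.4,205), ramekin rim (248.2,232.8) and socket top (159.2,253.8). The key's bow is upright in the stand, and a slot is visible through the sleeve.

```bash
python3 - <<'E'
from h import *
np.set_printoptions(precision=1,suppress=True)
T=lambda x,y,u,v,k:(u+x/k-.4,v+y/k-.4)
def show(l,n,p,z):print(l,n,cast(n,*p,z))
show("sleeve","top",T(154,162,325,170,5),99);show("sleeve","side",T(174,97,300,190,5),99)
for l,n,u,v,P in(("box","top",325,170,[(22,73),(247,50),(275,270),(47,297)]),("box","side",300,190,[(38,497-375),(217,423-375),(314,568-375),(124,642-375)])):
    Q=np.array([cast(n,*T(*p,u,v,5),55) for p in P]);print(l,n,Q.mean(0),np.linalg.norm(Q-np.roll(Q,1,0),axis=1),[np.degrees(np.arctan2(*(Q[i]-Q[i-1])[1::-1])) for i in range(4)])
for n,u,v,P in(("top",450,180,[(120,48),(237,113),(178,232),(60,160)]),("side",350,295,[(97,82),(237,98),(222,240),(78,220)])):
    Q=np.array([cast(n,*T(*p,u,v,5),40) for p in P]);print("stand",n,Q.mean(0),np.linalg.norm(Q-np.roll(Q,1,0),axis=1),[np.degrees(np.arctan2(*(Q[i]-Q[i-1])[1::-1])) for i in range(4)])
show("bow","top",T(192,126,450,180,5),86);show("bow","side",T(168,106,350,295,5),86)
for a in((202,90),(215,98),(183,163),(167,150)):show("bowc","top",T(*a,450,180,5),86)
show("ram","top",T(433,91,140,210,4),42);show("ram","side",T(188,224,235,110,4),42)
show("sock","top",T(77,175,140,210,4),60);show("sock","side",T(50,52,235,110,4),60)
E
```

```text
sleeve top [535.7 -33.   99. ]
sleeve side [536.1 -34.9  99. ]
box top [537.3 -34.4  55. ] [98.9 99.7 97.5 99.6] [np.float64(4.369055452385738), np.float64(-85.76307703210665), np.float64(-175.6957344891876), np.float64(95.02553173559237)]
box side [535.4 -35.7  55. ] [ 95.4  99.8 100.2  99.5] [np.float64(93.67221624193066), np.float64(4.768228451874127), np.float64(-86.51286342136304), np.float64(-178.02733300993367)]
stand top [ 523.6 -313.5   40. ] [58.3 58.4 60.6 59.7] [np.float64(-32.06743494992539), np.float64(-121.82442574911548), np.float64(149.157005232985), np.float64(55.985799579903905)]
stand side [ 521.5 -314.8   40. ] [61.5 59.1 62.7 58.5] [np.float64(56.7346067528755), np.float64(-30.232724131883682), np.float64(-123.8105674465477), np.float64(148.61782472230158)]
bow top [ 523.2 -313.2   86. ]
bow side [ 522.4 -313.4   86. ]
bowc top [ 538.3 -318.9   86. ]
bowc top [ 534.8 -324.    86. ]
bowc top [ 507.6 -308.    86. ]
bowc top [ 513.3 -301.8   86. ]
ram top [483.1 199.8  42. ]
ram side [481.5 200.6  42. ]
sock top [443.1 385.8  60. ]
sock side [441.7 386.3  60. ]
```

```bash
cat >> h.py <<'E'
np.set_printoptions(precision=2,suppress=True)
def plan(x,y,z,yaw):
    "target TCP and jaw yaw (deg, mod 180): spin first (cw+), then shift in tool axes"
    s=arm.read_state();r=R.from_quat(s["ee_rot"]);M=r.as_matrix();p=s["position"]
    cur=np.degrees(np.arctan2(M[1,1],M[0,1]));sp=-((yaw-cur+90)%180-90)
    M2=M@R.from_euler('x',sp,degrees=True).as_matrix()
    d=np.array([x,y,z])-p
    print("t",s["clock"],"pos",p,"yaw",cur,"j6",s["joints"][5],"toolx",M[:,0],"F",s["contact_force"],"w",s["gripper_width"])
    print("spin",sp,"shift after spin",M2.T@d,"shift now",M.T@d)
E
python3 -c "
from h import *
plan(536,-34.3,62,12)
plan(536,-34.3,62,94)
plan(522.6,-313.5,66-19,58.5)"
```

```text
t 0.1 pos [196.31 592.8  230.32] yaw -108.33274834337509 j6 -0.258592853685781 toolx [-0. -0. -1.] F [0.93 0.09 0.16] w 85.25266534249583
spin 59.6672516566249 shift after spin [ 169.34 -202.04 -683.73] shift now [ 169.34  488.1  -519.68]
t 0.1 pos [196.31 592.8  230.32] yaw -108.33274834337509 j6 -0.258592853685781 toolx [-0. -0. -1.] F [0.93 0.09 0.16] w 85.25266534249583
spin -22.3327483433751 shift after spin [ 169.34  648.96 -295.23] shift now [ 169.34  488.1  -519.68]
t 0.1 pos [196.31 592.8  230.32] yaw -108.33274834337509 j6 -0.258592853685781 toolx [-0. -0. -1.] F [0.93 0.09 0.16] w 85.25266534249583
spin 13.167251656624899 shift after spin [ 184.88  601.91 -751.65] shift now [ 184.88  757.31 -594.78]
```

Call:
drive_tool([
  [0,0,0,6.6],
  [0,0,0,6.6],
  [0,0,0,6.6],
  [0,0,0,6.6],
  [0,0,0,6.6],
  [0,0,0,6.6],
  [0,0,0,6.6],
  [0,0,0,6.6],
  [0,0,0,6.6],
], grip=65)

```text
clock: 0.85
position: [196.3, 593.0, 230.6]
ee_rot: [0.55, -0.446, -0.549, -0.445]
contact_force: [0.3, 0.5, 1.1]
gripper_width: 64.9
```

Call:
drive_tool([
  [0,-10,-34,0],
  [0,-10,-34,0],
  [0,-10,-34,0],
  [0,-10,-34,0],
  [0,-10,-34,0],
  [0,-10,-34,0],
  [0,-10,-34,0],
  [0,-10,-34,0],
  [0,-10,-34,0],
  [0,-10,-34,0],
])

```text
clock: 1.68
position: [366.7, 280.5, 231.1]
ee_rot: [-0.551, 0.444, 0.551, 0.443]
contact_force: [0.8, 0.7, -0.5]
gripper_width: 65.1
```

Call:
drive_tool([
  [3,-10,-34,0],
  [5,-10,-34,0],
  [5,-10,-34,0],
  [5,-10,-34,0],
  [5,-10,-34,0],
  [5,-10,-34,0],
  [5,-10,-34,0],
  [5,-10,-34,0],
  [5,-10,-34,0],
  [0,0,0,0],
])

```text
clock: 2.52
position: [520.6, -1.8, 186.5]
ee_rot: [-0.549, 0.446, 0.55, 0.444]
contact_force: [-0.3, 0.0, 0.4]
gripper_width: 65.0
```

```bash
python3 -c "
from h import *
plan(536,-34.3,62,12)"
```

```text
t 2.5167 pos [520.56  -1.82 186.54] yaw -168.0621027395554 j6 -0.1008474338907342 toolx [-0. -0. -1.] F [-0.28  0.02  0.36] w 65.03596205926324
spin -0.062102739555371045 shift after spin [124.55  -8.7  -34.88] shift now [124.55  -8.74 -34.87]
```

Call:
drive_tool([
  [0,-4.4,-17.5,0],
  [0,-4.3,-17.4,0],
  [20,0,0,0],
  [20,0,0,0],
  [20,0,0,0],
  [20,0,0,0],
  [15,0,0,0],
  [15,0,0,0],
  [14,0,0,0],
  [0,0,0,0],
])

```text
clock: 3.35
position: [532.9, -30.0, 61.3]
ee_rot: [-0.549, 0.446, 0.552, 0.442]
contact_force: [-0.2, 0.5, -0.8]
gripper_width: 65.2
```

Call:
drive_tool([
  [0,0,0,0],
  [0,0,0,0],
  [0,0,0,0],
  [0,0,0,0],
  [0,0,0,0],
  [0,0,0,0],
], grip=30)

```text
clock: 3.85
position: [536.2, -29.6, 65.5]
ee_rot: [0.551, -0.443, -0.55, -0.444]
contact_force: [0.2, 0.7, 5.4]
gripper_width: 34.0
```

```bash
python3 -c "
from h import *
plan(536,-34.3,62,12)
a=snap('side','s1');b=snap('top','t1')
cv2.imwrite('pics/c2.png',np.hstack([crop(a,290,160,100,100,4),crop(b,310,160,100,100,4)]))
plan(536,-34.3,62,12)"
```

```text
t 3.85 pos [536.25 -29.57  65.53] yaw -167.69709453891502 j6 -0.03279999857850129 toolx [ 0.  0. -1.] F [0.16 0.66 5.43] w 33.989068760752005
spin 0.3029054610849471 shift after spin [ 3.53  1.24 -4.57] shift now [ 3.53  1.26 -4.57]
t 3.95 pos [536.25 -29.55  65.52] yaw -167.6952605457748 j6 -0.032836478605239666 toolx [ 0.  0. -1.] F [-1.69  0.69  6.03] w 33.71462012227252
spin 0.30473945422522775 shift after spin [ 3.52  1.24 -4.59] shift now [ 3.52  1.27 -4.58]
```

View pics/c2.png

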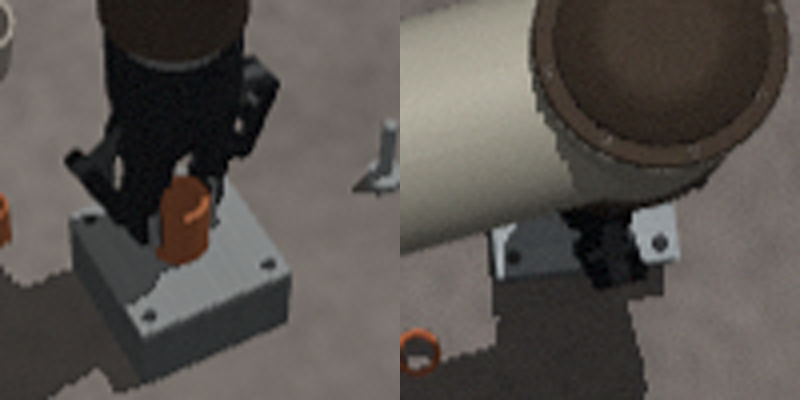

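The sleeve sits about 4.6 mm off the pad centre because the lateral move was cut short. I'll open, recentre and grasp again.

Call:
drive_tool([
  [0,0,0,0],
  [0,0,0,0],
  [0,0,0,0],
  [0,1.2,-2.3,0],
  [0,0,-2.3,0],
  [0,0,0,0],
  [0,0,0,0],
  [0,0,0,0],
], grip=65)

```text
clock: 4.62
position: [535.2, -34.7, 64.2]
ee_rot: [-0.551, 0.444, 0.551, 0.444]
contact_force: [0.8, 0.0, -0.3]
gripper_width: 64.8
```

```bash
python3 -c "
from h import *
plan(536,-34.3,65,12)
a=snap('side','s2')
cv2.imwrite('pics/c3.png',crop(a,290,160,100,100,5))"
```

```text
t 4.6167 pos [535.18 -34.67  64.22] yaw -167.73849132741304 j6 -0.02387152579947071 toolx [-0. -0. -1.] F [ 0.76  0.05 -0.33] w 64.79329395240731
spin 0.261508672586956 shift after spin [-0.78 -0.88  0.19] shift now [-0.78 -0.88  0.18]
```

View pics/c3.png

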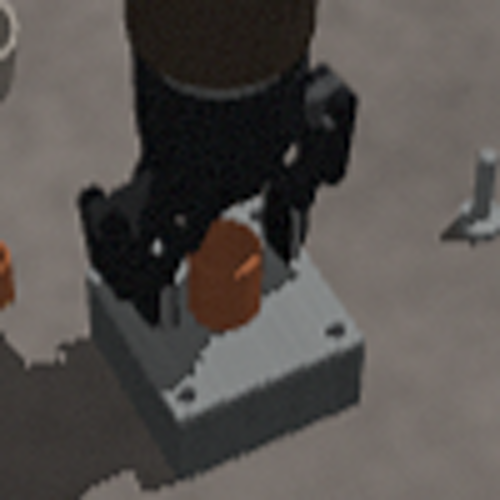

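The sleeve is upright between the open fingers and the recentring worked, so I'm closing now.

Call:
drive_tool([
  [0,0,0,0],
  [0,0,0,0],
  [0,0,0,0],
  [0,0,0,0],
  [0,0,0,0],
  [0,0,0,0],
], grip=30)

```text
clock: 5.17
position: [535.7, -34.4, 64.7]
ee_rot: [0.551, -0.443, -0.55, -0.444]
contact_force: [1.1, 0.9, 3.3]
gripper_width: 34.0
```

Call:
drive_tool([
  [-5,0,0,0],
  [-15,0,0,0],
  [-20,0,0,0],
  [-20,0,0,0],
  [0,0,0,0],
  [0,0,0,0],
])

```text
clock: 5.67
position: [535.1, -34.4, 124.8]
ee_rot: [0.551, -0.443, -0.55, -0.444]
contact_force: [-1.0, -1.1, -1.8]
gripper_width: 33.8
```

```bash
python3 -c "
from h import *
plan(461.7,296,80,12)
a=snap('side','s3')
cv2.imwrite('pics/c4.png',crop(a,290,140,100,110,5))
t=snap('top','t3')"
```

```text
t 5.6667 pos [535.08 -34.41 124.78] yaw -167.75058320427829 j6 -0.02384738134647804 toolx [ 0.  0. -1.] F [-0.98 -1.11 -1.78] w 33.79793686298093
spin 0.24941679572168596 shift after spin [ 44.98   3.13 338.42] shift now [ 44.98   1.66 338.43]
```

View pics/c4.png

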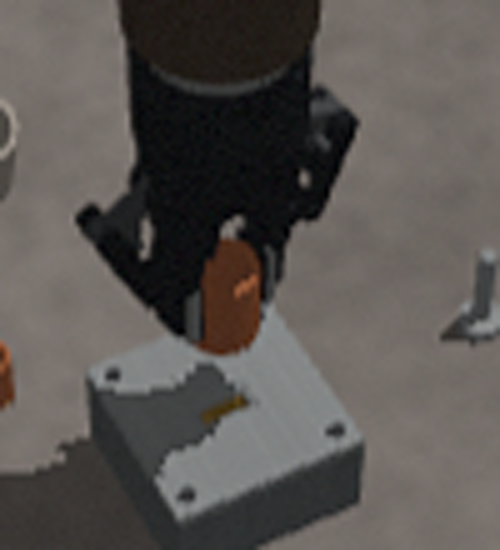

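The sleeve is held upright and the keyhole is exposed, with its long axis along the box's roughly 4° direction. Next I'm carrying the sleeve to its place.

Call:
drive_tool([
  [0,0,20,0],
  [0,0,30,0],
  [0,0,36,0],
  [0,0,36,0],
  [0,0,36,0],
  [0,0,36,0],
  [0,0,36,0],
  [0,0,36,0],
  [0,0,36,0],
  [0,1.7,30,0],
])

```text
clock: 6.6
position: [461.6, 291.2, 122.7]
ee_rot: [-0.551, 0.444, 0.551, 0.442]
contact_force: [0.2, 0.2, -1.7]
gripper_width: 33.7
```

Call:
drive_tool([
  [0,0,6,0],
  [0,0,0,0],
  [0,0,0,0],
])

```text
clock: 6.85
position: [460.8, 294.6, 122.9]
ee_rot: [-0.551, 0.445, 0.551, 0.442]
contact_force: [-0.3, -0.5, -2.0]
gripper_width: 33.8
```

```bash
python3 -c "
from h import *
plan(461.7,296,10,12)
t=cv2.imread('pics/s3.png')[210:232,320:350].astype(int);m=((t[:,:,2]-t[:,:,0])>25).astype(np.uint8)
ys,xs=np.nonzero(m);print(len(xs),xs.min()+320,xs.max()+320,ys.min()+210,ys.max()+210)
print(cast('side',xs.mean()+320,ys.mean()+210,55))"
```

```text
t 6.85 pos [460.81 294.59 122.92] yaw -167.70241258399403 j6 -0.6502528846218085 toolx [-0. -0. -1.] F [-0.27 -0.47 -2.01] w 33.816677510491466
spin 0.2975874160059675 shift after spin [112.92  -1.49   1.4 ] shift now [112.92  -1.5    1.4 ]
28 330 338 210 224
[537.53 -29.98  55.  ]
```

Call:
drive_tool([
  [20,-1.5,1.4,0],
  [25,0,0,0],
  [25,0,0,0],
  [20,0,0,0],
  [12,0,0,0],
  [5,0,0,0],
  [2,0,0,0],
  [2,0,0,0],
  [1,0,0,0],
  [0,0,0,0],
])

```text
clock: 7.68
position: [463.3, 297.2, 13.0]
ee_rot: [0.551, -0.443, -0.55, -0.444]
contact_force: [0.2, 0.7, -0.7]
gripper_width: 33.8
```

```bash
python3 -c "
from h import *
plan(461.7,296,10,12)
a=snap('side','s4');t=snap('top','t4')
cv2.imwrite('pics/c5.png',np.hstack([crop(a,220,90,100,100,4),crop(t,150,180,120,100,4)]))"
```

```text
t 7.6833 pos [463.27 297.19  13.02] yaw -167.73945738214005 j6 -0.6511082255334039 toolx [ 0.  0. -1.] F [ 0.17  0.71 -0.72] w 33.80703995855636
spin 0.2605426178599828 shift after spin [ 3.02  1.79 -0.84] shift now [ 3.02  1.79 -0.83]
```

View pics/c5.png

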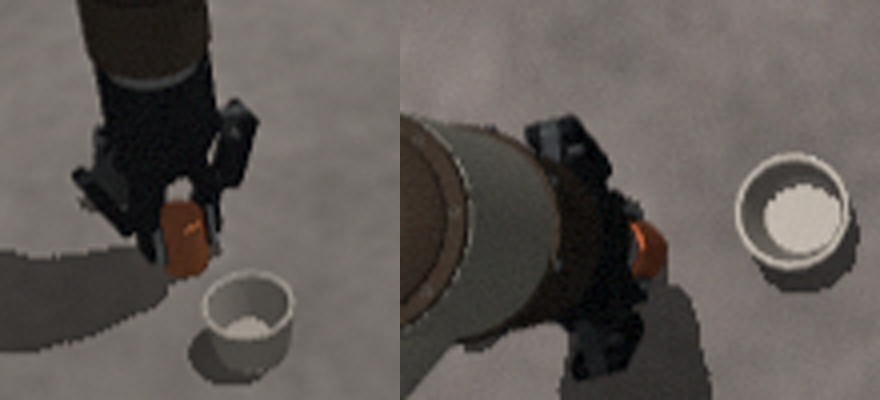

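The sleeve is between the ramekin and the hidden socket, just above the slab. I'm lowering it to touch.

Call:
drive_tool([
  [1,1.5,-0.8,0],
  [1,0,0,0],
  [1,0,0,0],
  [0.7,0,0,0],
  [0,0,0,0],
  [0,0,0,0],
])

```text
clock: 8.28
position: [461.4, 296.0, 9.7]
ee_rot: [0.551, -0.444, -0.551, -0.444]
contact_force: [-2.9, -1.0, 6.3]
gripper_width: 33.5
```

Call:
drive_tool([
  [0,0,0,0],
  [0,0,0,0],
  [0,0,0,0],
  [0,0,0,0],
  [-5,0,0,0],
  [-20,0,0,0],
  [-40,0,0,0],
  [-40,0,0,0],
  [-40,0,0,0],
  [0,0,-30,0],
], grip=60)

```text
clock: 9.12
position: [472.6, 272.9, 163.0]
ee_rot: [0.554, -0.435, -0.55, -0.449]
contact_force: [1.7, 1.1, 0.9]
gripper_width: 59.9
```

Call:
drive_tool([
  [0,0,-38,0],
  [0,0,-38,0],
  [0,0,-38,0],
  [0,0,-38,0],
  [0,0,-38,0],
  [0,0,-38,0],
  [0,0,-38,0],
  [0,0,-38,0],
  [0,0,-38,0],
  [0,0,-38,0],
])

```text
clock: 9.95
position: [548.8, -106.6, 154.1]
ee_rot: [0.551, -0.444, -0.55, -0.444]
contact_force: [1.3, 0.3, -1.2]
gripper_width: 60.1
```

Call:
drive_tool([
  [0,0,-38,-6.6],
  [0,0,0,-6.6],
  [0,0,0,-6.6],
  [0,0,0,-6.6],
  [0,0,0,-6.6],
  [0,0,0,-6.6],
  [0,0,0,-6.6],
])

```text
clock: 10.53
position: [556.6, -141.7, 153.8]
ee_rot: [-0.681, 0.19, 0.681, 0.19]
contact_force: [1.2, 0.7, -0.2]
gripper_width: 59.6
```

```bash
python3 -c "
from h import *
plan(522.8,-313.5,110,58.5)
a=snap('side','s5');t=snap('top','t5')
cv2.imwrite('pics/c6.png',np.vstack([np.hstack([crop(a,230,105,80,80,4),crop(t,140,210,120,80,4)]),np.hstack([crop(t,330,175,60,60,5),crop(a,300,190,60,60,5),np.zeros((300,200,3),np.uint8)])]))"
```

```text
t 10.5333 pos [ 556.61 -141.72  153.79] yaw -121.25228390690218 j6 0.9927291288374562 toolx [-0.  0. -1.] F [ 1.2   0.74 -0.2 ] w 59.62671189330156
spin 0.2477160930978357 shift after spin [ 43.8  164.13 -60.93] shift now [ 43.8  164.39 -60.22]
```

View pics/c6.png

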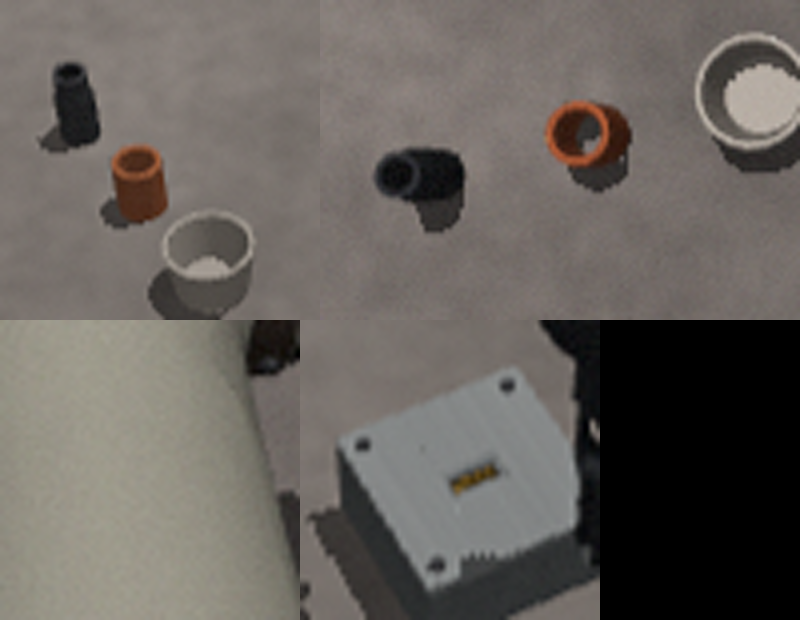

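The sleeve stands upright between socket and ramekin, with its rim at top-view pixel (203.9,242.9). The keyhole is clear at side pixel about (334.2,221).

```bash
python3 -c "
from h import *
print(cast('top',203.9,242.9,44),cast('side',230+138/4-.4,105+160/4-.4,44))
print('hole',cast('side',334.2,221,55))
K=lambda x,y:cast('side',300+(x-300)/5-.4,190+(y-320)/5-.4,55)
print(K(450,485),K(498,462),np.degrees(np.arctan2(*(K(498,462)-K(450,485))[1::-1])))
Q=np.array([K(338,443),K(517,369)]);print(Q)
"
```

```text
[462.91 295.04  44.  ] [462.42 295.69  44.  ]
hole [534.81 -36.67  55.  ]
[522.74 -36.72  55.  ] [549.54 -33.13  55.  ] 7.633380473627664
[[482.37   8.37  55.  ]
 [581.75  16.64  55.  ]]
```

Call:
drive_tool([
  [0,28,-10,0],
  [0,28,-10,0],
  [0,27,-10,0],
  [0,27,-10,0],
  [0,27,-10,0],
  [0,27,-10.2,0.2],
  [0,0,0,0],
  [0,0,0,0],
], grip=45)

```text
clock: 11.3
position: [521.6, -314.0, 153.4]
ee_rot: [-0.679, 0.195, 0.68, 0.195]
contact_force: [0.1, 0.5, -0.1]
gripper_width: 45.2
```

```bash
python3 -c "
from h import *
plan(522.8,-313.5,110,58.5)"
```

```text
t 11.3 pos [ 521.6  -314.01  153.41] yaw -122.0634707888434 j6 1.287660925619857 toolx [-0.  0. -1.] F [ 0.14  0.46 -0.07] w 45.172604151966524
spin -0.5634707888434036 shift after spin [43.41 -1.06 -0.77] shift now [43.41 -1.07 -0.76]
```

Call:
drive_tool([
  [20,-1,-0.8,-0.5],
  [20,0,0,0],
  [20,0,0,0],
  [20,0,0,0],
  [12,0,0,0],
  [7,0,0,0],
  [3,0,0,0],
  [0,0,0,0],
  [0,0,0,0],
  [0,0,0,0],
])

```text
clock: 12.13
position: [524.2, -312.4, 52.8]
ee_rot: [0.682, -0.191, -0.68, -0.19]
contact_force: [-0.8, 0.2, -0.1]
gripper_width: 44.6
```

```bash
python3 -c "
from h import *
plan(522.8,-313.5,51,58.5)
a=snap('side','s6');t=snap('top','t6')
cv2.imwrite('pics/c7.png',np.hstack([crop(a,330,250,100,110,4),crop(t,430,160,90,110,4)]))"
```

```text
t 12.1333 pos [ 524.25 -312.44   52.79] yaw -121.25232493429213 j6 1.2975542756917013 toolx [ 0. -0. -1.] F [-0.83  0.19 -0.05] w 44.56977049233129
spin 0.247675065707881 shift after spin [1.79 1.66 0.68] shift now [1.79 1.66 0.69]
```

View pics/c7.png

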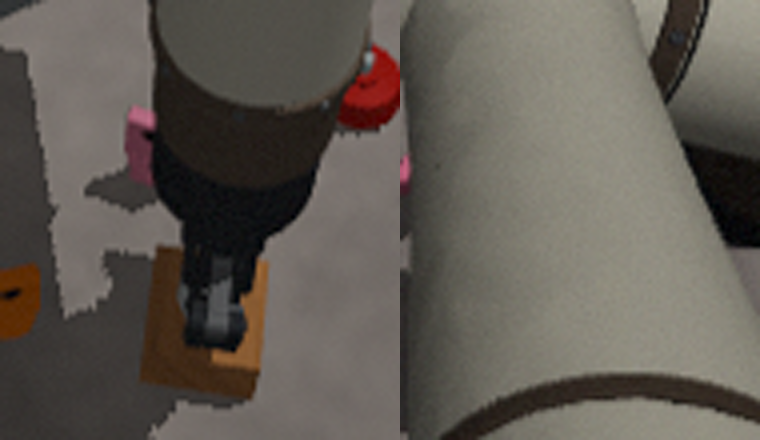

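The open fingers straddle the bow over the stand. After a small correction I'll close.

Call:
drive_tool([
  [1,1.6,0.7,0],
  [0,0,0,0],
  [0,0,0,0],
  [0,0,0,0],
  [0,0,0,0],
  [0,0,0,0],
  [0,0,0,0],
  [0,0,0,0],
  [0,0,0,0],
  [0,0,0,0],
], grip=4)

```text
clock: 13.07
position: [522.0, -313.5, 50.9]
ee_rot: [0.681, -0.191, -0.681, -0.19]
contact_force: [-0.6, -1.0, 3.1]
gripper_width: 9.2
```

```bash
python3 -c "
from h import *
plan(522.8,-313.5,51,58.5);print(arm.read_state()['wrist_torque'])"
```

```text
t 13.0667 pos [ 522.05 -313.52   50.86] yaw -121.25703534709454 j6 1.30025535081168 toolx [ 0. -0. -1.] F [-0.61 -0.98  3.07] w 9.177179169684301
spin 0.24296465290547076 shift after spin [-0.14 -0.41 -0.63] shift now [-0.14 -0.41 -0.63]
[-0.19  0.28 -0.04]
```

Call:
drive_tool([
  [-5,0,0,0],
  [-20,0,0,0],
  [-25,0,0,0],
  [-25,0,0,-6],
  [-25,0,0,-6],
  [0,0,0,-6],
  [0,0,0,-6],
  [0,0,0,-6],
  [0,0,0,-5.5],
  [0,0,0,0],
])

```text
clock: 13.9
position: [521.8, -313.0, 150.3]
ee_rot: [-0.706, -0.027, 0.707, -0.026]
contact_force: [-0.5, 0.7, -1.1]
gripper_width: 9.7
```

```bash
python3 -c "
from h import *
plan(536,-35,110,94.3)"
```

```text
t 13.9 pos [ 521.76 -313.05  150.3 ] yaw -85.68427703738082 j6 1.9214136778136346 toolx [-0.  0. -1.] F [-0.47  0.7  -1.14] w 9.705507782013973
spin 0.01572296261917927 shift after spin [  40.49 -276.17  -35.06] shift now [  40.49 -276.16  -35.13]
```

Call:
drive_tool([
  [0,-20,-2.5,0],
  [0,-35,-4.5,0],
  [0,-35,-4.5,0],
  [0,-35,-4.5,0],
  [0,-35,-4.5,0],
  [0,-35,-4.5,0],
  [0,-35,-4.5,0],
  [0,-30,-4,0],
  [0,-16,-1.6,0],
  [0,0,0,0],
])

```text
clock: 14.73
position: [536.8, -32.5, 150.6]
ee_rot: [0.707, 0.027, -0.706, 0.027]
contact_force: [0.5, 0.1, -0.5]
gripper_width: 9.0
```

Call:
drive_tool([
  [20,0,0,0],
  [20,0,0,0],
  [10,0,0,0],
  [0,0,0,0],
  [0,0,0,0],
])

```text
clock: 15.15
position: [536.5, -36.2, 100.4]
ee_rot: [-0.706, -0.026, 0.707, -0.026]
contact_force: [-0.1, 0.8, -0.9]
gripper_width: 9.0
```

```bash
python3 -c "
from h import *
plan(536,-35,97,94.3)
a=snap('side','s7');t=snap('top','t7')
cv2.imwrite('pics/c8.png',np.hstack([crop(a,300,180,70,75,6),crop(t,320,160,60,75,6)]))"
```

```text
t 15.15 pos [536.55 -36.16 100.41] yaw -85.83164748390129 j6 1.4085846898548602 toolx [-0. -0. -1.] F [-0.11  0.81 -0.89] w 8.967334280477305
spin -0.13164748390130399 shift after spin [ 3.41 -1.2   0.45] shift now [ 3.41 -1.2   0.46]
```

View pics/c8.png

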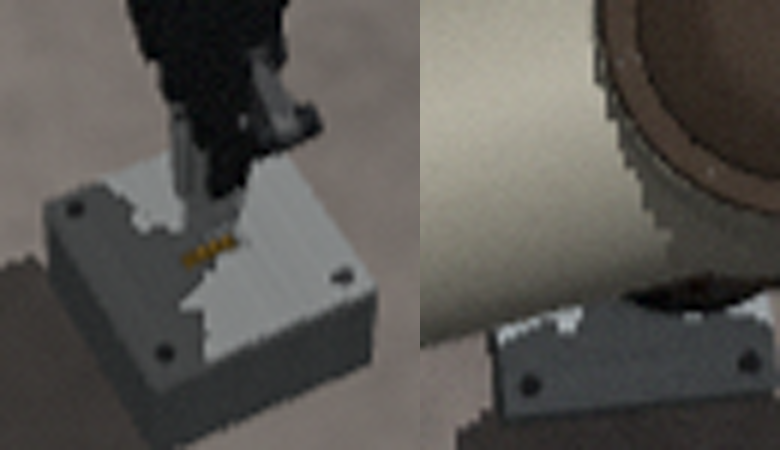

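```bash
python3 -c "
from h import *
c=lambda p:(proj('side',p)-[300,180]+.4)*6
for l,p in(('tcp',(536.5,-36,100)),('pinch',(536.5,-36,119)),('collar',(536.5,-36,90)),('tip',(536.5,-36,66)),('hole',(536,-35,55)),('bit+x',(547,-36,68)),('bit-x',(525,-36,68)),('collarR',(550,-36,92)),('collarL',(522,-36,92)),('bowtop-x',(520,-36,135)),('bowtop+x',(552,-36,135))):print(l,c(p))
a=cv2.imread('pics/s7.png');print(a[200:226:2,326:346:2].mean(2).astype(int))
s=arm.read_state();print(s['contact_force'],s['wrist_torque'])
"
```

```text
tcp [210.94 176.61]
pinch [211.   146.01]
collar [210.91 192.37]
tip [210.83 229.31]
hole [208.68 244.4 ]
bit+x [234.96 218.03]
bit-x [184.29 235.37]
collarR [242.43 178.56]
collarL [176.84 200.78]
bowtop-x [171.03 132.87]
bowtop+x [248.36 107.2 ]
[[110  75  60  15  15  14  12  71  30  26]
 [114  85  74  18  12  13  14  12  19  41]
 [112  93  68  51  21  13  14  11  12  23]
 [129 102  66  60  42  14  14  12  57 112]
 [133 113  65  57  43  11  14  13 140 135]
 [131 121  64  59  30  14  14   3 135 133]
 [132 135  62  61  48   4  52  90 132 135]
 [130 132 111  62  65  69  63 107 131 132]
 [134 133 103  68  66  63  64 134 129 133]
 [ 61 102  85  66  69  86  77 127 133 131]
 [ 67  65  68  67  66  52  42 108 132 130]
 [ 67  64  57  49  47  93 118 131 128 132]
 [ 69  68  60  61  62 131 132 131 131 129]]
[-0.76  0.3  -0.6 ] [ 0.04 -0.02 -0.03]
```

Call:
drive_tool([
  [3,-1,0.4,0],
  [3,0,0,0],
  [2,0,0,0],
  [2,0,0,0],
  [2,0,0,0],
  [2,0,0,0],
  [0,0,0,0],
  [0,0,0,0],
])

```text
clock: 15.92
position: [536.1, -34.6, 86.5]
ee_rot: [-0.707, -0.026, 0.707, -0.026]
contact_force: [-0.4, -0.1, 0.3]
gripper_width: 9.4
```

```bash
python3 -c "
from h import *
plan(536,-35,66,94.3);print(arm.read_state()['wrist_torque'])"
```

```text
t 15.9167 pos [536.08 -34.58  86.48] yaw -85.75962404924996 j6 1.4071363534243961 toolx [-0. -0. -1.] F [-0.44 -0.1   0.32] w 9.351605236008224
spin -0.059624049249976 shift after spin [20.48  0.41  0.1 ] shift now [20.48  0.41  0.1 ]
[ 0.01 -0.03 -0.01]
```

Call:
drive_tool([
  [2,0.2,0,0],
  [2,0,0,0],
  [2,0,0,0],
  [1,0,0,0],
  [0,0,0,0],
  [0,0,0,0],
])

```text
clock: 16.42
position: [536.1, -34.8, 79.5]
ee_rot: [-0.707, -0.026, 0.707, -0.026]
contact_force: [0.1, 0.6, -0.4]
gripper_width: 9.2
```

Call:
drive_tool([
  [1,0,0,0],
  [1,0,0,0],
  [1,0,0,0],
  [1,0,0,0],
  [1,0,0,0],
  [0,0,0,0],
])

```text
clock: 16.92
position: [536.4, -35.3, 75.2]
ee_rot: [0.707, 0.026, -0.706, 0.027]
contact_force: [-0.4, -3.2, 3.9]
gripper_width: 9.6
```

The pins were met at the expected height, so I'm pressing down while rocking.

Call:
drive_tool([
  [1,0,0,2],
  [1,0,0,-2],
  [1,0,0,-2],
  [1,0,0,2],
  [1,0,0,2],
  [1,0,0,-2],
  [0,0,0,-2],
  [0,0,0,2],
])

```text
clock: 17.58
position: [536.4, -35.1, 70.6]
ee_rot: [0.707, 0.026, -0.706, 0.027]
contact_force: [-4.3, -0.6, 12.2]
gripper_width: 9.2
```

Call:
drive_tool([
  [1,0,0,3],
  [1,0,0,-3],
  [1,0,0,-3],
  [1,0,0,3],
  [0,0,0,3],
  [0,0,0,-3],
  [0,0,0,-3],
  [0,0,0,3],
])

```text
clock: 18.25
position: [536.3, -35.0, 65.8]
ee_rot: [0.707, 0.027, -0.706, 0.027]
contact_force: [-2.7, -0.9, 9.1]
gripper_width: 9.8
```

Call:
drive_tool([
  [1,0,0,3],
  [1,0,0,-3],
  [1,0,0,-3],
  [1,0,0,3],
  [0,0,0,0],
  [0,0,0,0],
  [0,0,0,0],
])

```text
clock: 18.83
position: [536.6, -35.1, 65.7]
ee_rot: [0.707, 0.026, -0.706, 0.027]
contact_force: [-9.5, 0.7, 31.0]
gripper_width: 9.3
```

```bash
python3 -c "
from h import *
plan(536,-35,66,94.3);print(arm.read_state()['wrist_torque'])"
```

```text
t 18.8333 pos [536.62 -35.07  65.69] yaw -85.63333473329465 j6 1.407669956058214 toolx [ 0. -0. -1.] F [-9.51  0.67 30.96] w 9.26658862777939
spin 0.06666526670534267 shift after spin [-0.31 -0.11  0.61] shift now [-0.31 -0.11  0.61]
[0.32 3.17 0.02]
```

The collar is home: rigid stop at TCP z 65.7 against 65.9 predicted. I'm easing the press and turning clockwise.

Call:
drive_tool([
  [-1.5,0,0,0],
  [-1.5,0,0,0],
  [0,0,0,4],
  [0,0,0,6],
  [0,0,0,6],
  [0,0,0,6],
  [0,0,0,6],
  [0,0,0,6],
  [0,0,0,6],
  [0,0,0,0],
])

```text
clock: 19.67
position: [536.5, -34.6, 65.8]
ee_rot: [0.673, -0.218, -0.672, -0.218]
contact_force: [-4.6, 0.4, 12.3]
gripper_width: 9.7
```

```bash
python3 -c "
from h import *
plan(536,-35,66,4.3);print(arm.read_state()['wrist_torque'])"
```

```text
t 19.6667 pos [536.54 -34.64  65.78] yaw -125.91456483213877 j6 0.7058530529045298 toolx [ 0. -0. -1.] F [-4.62  0.4  12.28] w 9.72723845955157
spin 49.78543516786124 shift after spin [-0.22  0.56 -0.32] shift now [-0.22  0.61  0.22]
[ 0.16  1.41 -0.04]
```

Call:
drive_tool([
  [0,0,0,6],
  [0,0,0,6],
  [0,0,0,6],
  [0,0,0,6],
  [0,0,0,6],
  [0,0,0,6],
  [0,0,0,6],
  [0,0,0,6],
  [0,0,0,0],
  [0,0,0,0],
])

```text
clock: 20.5
position: [537.5, -34.3, 65.8]
ee_rot: [0.528, -0.471, -0.526, -0.473]
contact_force: [-2.7, 2.2, 11.5]
gripper_width: 9.0
```

```bash
python3 -c "
from h import *
plan(536,-35,66,4.3);print(arm.read_state()['wrist_torque'])"
```

```text
t 20.5 pos [537.46 -34.34  65.76] yaw -173.70940622605173 j6 -0.12851636033700065 toolx [ 0.  0. -1.] F [-2.74  2.22 11.55] w 9.040998292992912
spin 1.9905937739482624 shift after spin [-0.24  1.5  -0.55] shift now [-0.24  1.52 -0.5 ]
[0.35 0.84 0.04]
```

Call:
drive_tool([
  [0,0,0,2],
  [0,0,0,2],
  [0,0,0,1],
  [0,0,0,1],
  [0,0,0,0],
  [0,0,0,0],
])

```text
clock: 21.0
position: [537.3, -34.2, 65.8]
ee_rot: [0.502, -0.498, -0.501, -0.499]
contact_force: [-2.4, 1.5, 12.2]
gripper_width: 9.4
```

```bash
python3 -c "
from h import *
plan(536,-35,66,4.3);print(arm.read_state()['wrist_torque'])"
```

```text
t 21.0 pos [537.26 -34.17  65.77] yaw -179.6471227722771 j6 -0.23235962850896502 toolx [ 0.  0. -1.] F [-2.41  1.55 12.21] w 9.36506770855089
spin -3.947122772277112 shift after spin [-0.24  1.32 -0.73] shift now [-0.24  1.26 -0.82]
[0.64 1.07 0.24]
```

Call:
drive_tool([
  [0,0,0,1],
  [0,0,0,1],
  [0,0,0,0],
  [0,0,0,0],
  [0,0,0,0],
  [0,0,0,0],
  [0,0,0,0],
  [0,0,0,0],
])

```text
clock: 21.67
position: [537.2, -34.2, 65.8]
ee_rot: [-0.494, 0.506, 0.492, 0.508]
contact_force: [-3.2, 2.1, 12.4]
gripper_width: 9.3
```

```bash
python3 -c "
from h import *
plan(536,-35,66,4.3);print(arm.read_state()['wrist_torque'])
a=snap('side','s8');t=snap('top','t8')
cv2.imwrite('pics/c9.png',np.hstack([crop(a,200,90,300,270,2.5)[:,:]]))"
```

```text
t 21.6667 pos [537.17 -34.18  65.76] yaw 178.39286276182023 j6 -0.2667372514268192 toolx [ 0.  0. -1.] F [-3.23  2.06 12.43] w 9.296858707798174
spin -5.907137238179786 shift after spin [-0.25  1.23 -0.73] shift now [-0.25  1.14 -0.85]
[0.74 1.19 0.35]
```

View pics/s8.png

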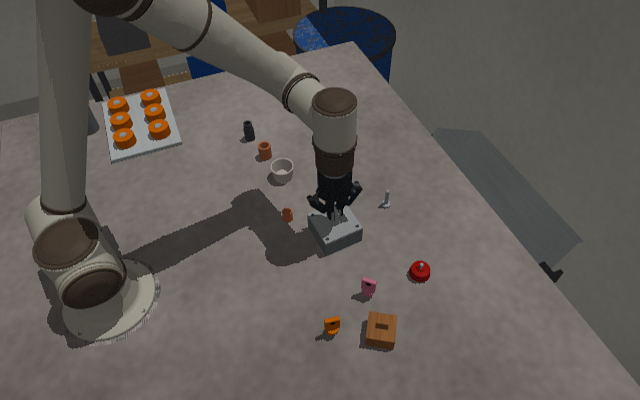

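The picture shows the key in the box at (335,220), the stand empty, and the sleeve standing at (264,150) between socket and ramekin. The bin at (490,190) looks changed from the first picture, and the bystanders have not moved. The wrist torque kept rising at the stop, so I'm handing in.

```bash
python3 -c "
from bench import arm
print(arm.job_done())"
```

```text
the job is handed in; nothing more can be done
None
```

The job is done and handed in at about 21.8 s on the robot's clock. The arm is still gripping the key and holding it turned.

- **Sleeve:** it stands upright at about (462.7, 295.4) mm, against a target of (461.7, 296.0). The first close was about 4.6 mm off centre because a lateral move was cut short, so I opened, recentred and grasped again before lifting. The gripper read 34 mm on the 36 mm sleeve throughout; I took this as a reading offset.
- **Key insertion:** it met the pins at the expected height and passed them with rocking. It then came to a rigid stop with the tool at 65.7 mm, against 65.9 mm predicted for the collar being home. A check push there reached 31 N; the hold at hand-in presses with about 12 N.
- **Quarter turn:** I turned the key about 96° clockwise. The wrist torque rose from 0.04 to 0.24 and then 0.35 N m over the last few degrees, which is well above the spring, so it is against its stop.
- **Last picture:** the stand is empty and the bin looks changed from the first picture. The ramekin, socket, heel brake and kingpin have not visibly moved.

I could not see the collar's seating or the plug's angle, because the gripper was in the way. Those two rest on the height, force and torque readings.

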